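# Clear, clamp and open the stockroom jar

## Robot

A 7-joint arm with a two-finger parallel gripper is mounted at the origin on the work surface. World frame = base frame: x ahead of the robot, y to its left, z up, the work surface at z = 0. Lengths are in m, angles in rad, forces in N, time in s.
With the tool pointing down it reaches from about 0.425 to 0.925 m from the base axis. Payload 6.8 kg.
Tool frame: the origin (TCP) lies at the centre of the arm's flange, where the gripper is bolted on; the fingertips stand 173 mm ahead of it and the grasp point (between the pads) lies 155 mm ahead of it; z points along the fingers, y is the direction in which the jaws open and shut (so a half turn about z gives the same grasp; the last joint's range is limited). The gripper opens to 85 mm and grips with 20 to 120 N. Pads are 22 mm wide; open, the fingers measure 114 mm over their backs; the gripper's body (76 mm by 85 mm) begins 54 mm behind the grasp point. The pads swing forward as they close: fully open they stand 13 mm farther back than shut.
Start: joints at [-1.338, 0.477, 0.022, 1.555, -0.011, 1.109, -0.083], TCP at [0.226, 0.636, 0.405] pointing down, gripper open.
Joint ranges: [-2.96, 2.96], [-0.34, 2.1], [-1.41, 1.46], [0.24, 2.44], [-1.37, 4.51], [0.17, 1.92], [-2.96, 2.96]. Speed limits (rad/s): [2.39, 2.39, 3.14, 3.14, 3.14, 3.14, 3.14].

## Interface

Orientations are given as a rotation vector (axis times angle).
In Python, from bench import readout, grab_frame, camera_model, r gives the robot as it stands.
- The arm moves only by the tool apply_moves, never from a script. Its argument "deltas" is a list of rows, each an object with "xyz": the shift along the world's x, y, z in m, a list of three; "turn": the turn about the world's z in rad. In form: [{"xyz": [dx, dy, dz], "turn": turn}, ...]. A call has 1 to 12 rows; each row shifts and turns the commanded pose from where the row before left it; what a row does not reach is not made up. A row lasts 1/12 s, in which the tool goes at most 41.7 mm and 7.16 degrees, less where a joint would pass 70% of its speed; a pose out of reach is approached as far as the arm can. A call with a gripper value outside its range is refused whole. "claw" is the gripper's target within -1 to 1 (shut at 1, half-way at 0, fully open at -1), set as the call begins (left out, the last holds). The fingers move at their own pace and stop on an object; "squeeze" is the grip in N (left out, the last holds). Time passes only in rows, so rows that do not move let the fingers close. It gives the time, the measured TCP pose, the force and the opening at its end, in the units of the state.
- readout.get_obs(): the state, without advancing time (a new reading comes with each control period).
- grab_frame(name): name is "scene" or "top"; returns the picture (420x560x3 uint8, red, green, blue); there is no depth.
- camera_model(name): a dict with "intrinsics" (3x3 intrinsics, pixels), "R" (3x3) and "t" (3): a world point X has camera coordinates R X + t. Camera axes: x right, y down, z forward; pixel columns grow to the right and rows downward; lengths in m; the calibration is good to about 2 mm. A picture is of the moment at which its call begins. camera_model takes no time and is no camera call.
- r.hand_in(): hands the job in, once; it reports no verdict.
The state is a dict: "clock": time; "joints": joint angles; "qvel": joint speeds; "tau": joint torques, N m; "tcp_pos": TCP position; "orientation": TCP orientation; "contact_force": force on the tool from outside, world axes, zero at the start; "moment": the same for the moment, N m; "grip_width": finger opening in m.
Only numpy, scipy, OpenCV 4.12 (cv2) and the standard library are available. Lean on these libraries where they do the work, as an engineer would, in place of code of your own. Each camera call takes 0.05 s, during which the arm holds its last target.

## Task

Drop the timber offcut that blocks the bench clamp into the cardboard scrap bin, then push the clamp's sliding jaw along by its wooden handle until the square jar is held snug between both jaws. Then unscrew the jar's tight cap anticlockwise, stop turning once its threads let go (about a sixth of a turn), lift it straight up by about four centimetres and finish while still holding it level just above the jar's mouth, with the jar still standing clamped on the plate. Leave the other things on the bench alone.

Things in the scene. Friction and masses are not known exactly. Their poses are not given: they have to be found in the camera images.
- clamp: Bench clamp, fixed: dark steel plate 100 x 330 x 8 mm with a grey fixed jaw at one end. Origin on the bench, under the jar's place. Its y axis runs along the plate from the fixed to the sliding jaw; the plate spans y -60 to +270 mm, x -50 to +50 mm. Fixed jaw's face at y = -35 mm, its top 63 mm above the bench
- jaw (a joint): Travel of the sliding jaw towards the fixed jaw (along the clamp's -y), in m: 0 fully open (jaw face at clamp y = +160 mm), 0.125 when the jar is snug between both jaws. Slides stiffly (about 12 N) and stays where it is left. Jaw 80 mm wide, 16 mm thick, top 63 mm above the bench
- jaw_handle (a point): Upright wooden handle post of the sliding jaw, 34 mm along the clamp's x, 16 mm along the clamp's y, top 93 mm above the bench. The point lies on the post's axis 18 mm below its top, 68 mm behind the jaw's face; axes as the clamp's
- jar_mid (a point): Square white plastic jar, 70 x 70 mm and 85 mm high to its shoulder, 0.6 kg, loose on the clamp's plate between the jaws, its sides nearly square to them; round neck above. The point is at the middle of the square body, 42.5 mm above its underside; z up. If the jar is not clamped it turns with the cap
- cap_mid (a point): Round grey ribbed screw cap, 59 mm across, 26 mm high, 45 g; the point is its centre. Screwed on: point 58 mm above the jar's point, lower edge 3 mm above the jar's shoulder, x axis parallel to the jar's. Anticlockwise from above loosens it, stiff at first, without rising; its lugs are free after 0.96 rad and meet stops at 1.6 rad. Between, it lifts straight off the neck (21 mm)
- offcut_mid (a point): Block of timber offcut, 50 mm along its x, 30 mm along its y, 45 mm high, standing on the clamp's plate between jar and sliding jaw; the point is at its centre, z up
- bin_in (a point): Open cardboard scrap bin, 190 mm along its x, 140 mm along its y, 85 mm high, walls 5 mm, fixed. The point is the centre of its inner floor, 5 mm above the bench
- tee: White plastic pipe tee, 110 mm long, 56 mm high, lying on the bench; origin on its underside. To be left alone
- tin: Closed steel tin, 80 mm in diameter, 110 mm high; origin at the centre of its underside. To be left alone
- coupling: Grey plastic pipe coupling, a ring of 72 mm diameter, 60 mm high, standing on end; origin at the centre of its underside. To be left alone
Mind the look-alikes: they are no part of the job. What is meant by the part that bears cap_mid is not green or turquoise, and is the larger of those in its own colour.

How it is judged:
On the way, in this order (a step that is already met when the one before it is completed fails the run):
1. the offcut lies in the scrap bin (x of offcut_mid in the frame of bin_in between -0.09 and 0.09 m and y of offcut_mid in the frame of bin_in between -0.065 and 0.065 m and z of offcut_mid in the frame of bin_in below 0.05 m and contact force between the fingers and offcut below 0.1 N), for 0.2 s.
2. the jar is clamped snugly, its cap still screwed on (value of joint jaw above 0.122 m and angle between the x axis of cap_mid and the x axis of jar_mid, either way round below 0.3 rad), for 0.2 s.
3. the cap is unscrewed and clear of the jar (angle between the x axis of cap_mid and the x axis of jar_mid, either way round above 0.75 rad and z of cap_mid in the frame of jar_mid above 0.08 m and contact force between cap and jar below 0.05 N), for 0.1 s.
At the end, for the whole second after the job is handed in: Offcut in the bin; jaw within 5 mm of snug; jar upright on the plate; the fingers hold the cap 22 to 72 mm above its screwed-on height, not touching the jar, within 20 mm of its axis, level to 0.2 rad, turned 0.75 to 1.45 rad against the jar (all of step 3 and x of offcut_mid in the frame of bin_in between -0.09 and 0.09 m and y of offcut_mid in the frame of bin_in between -0.065 and 0.065 m and z of offcut_mid in the frame of bin_in below 0.05 m and value of joint jaw above 0.12 m and angle between jar_mid's own z axis and vertical below 0.05 rad and height (world z) of jar_mid below 0.0545 m and z of cap_mid in the frame of jar_mid below 0.13 m and horizontal distance between cap_mid and jar_mid below 0.02 m and angle between cap_mid's own z axis and vertical below 0.2 rad and angle between the x axis of cap_mid and the x axis of jar_mid, either way round below 1.45 rad and contact force between the fingers and cap above 1 N); the arm keeps its last pose, push and grip.
It fails at once if the tee is disturbed (distance of tee from where it was at the start of the episode above 0.025 m).
It fails at once if the tin is disturbed (distance of tin from where it was at the start of the episode above 0.025 m).
It fails at once if the coupling is disturbed (distance of coupling from where it was at the start of the episode above 0.025 m).
It fails at once if the jar is pulled up off the clamp's plate or tipped (height (world z) of jar_mid above 0.058 m or angle between jar_mid's own z axis and vertical above 0.2 rad).
It also fails if it takes over 72 s, if anything falls off the work surface, if the arm or the gripper's body presses on something with over 40 N, if the wrist force passes 120 N, or if a joint passes its speed limit or range.

## Working session

There is one attempt and no reset: what is moved stays moved. The work goes in short steps, Python scripts to look and compute and a tool call to move; the robot and the scene stay as the last step left them, time stands still between calls to the robot, and variables do not carry over. Pictures are saved under pics/ and viewed, and the job is handed in when it is done.

Besides the shell and the picture viewer there is one more tool, called as name(argument=value, ...) on one line, values as JSON. apply_moves: Moves the arm, as the interface text tells. Its arguments: {"type":"object","properties":{"deltas":{"type":"array"},"claw":{"type":"number"},"squeeze":{"type":"number"}},"required":["deltas"]}

```bash
mkdir -p pics; ls
python3 - <<'E'
from bench import readout, grab_frame, camera_model, r
import cv2
for n in("scene","top"):
    f=grab_frame(n); cv2.imwrite(f"pics/{n}0.png",f[:,:,::-1]); c=camera_model(n); print(n,c)
print(readout.get_obs())
E
```

```text
pics
scene {'intrinsics': array([[428.64867974,   0.        , 279.95168191],
       [  0.        , 428.64867974, 209.92979946],
       [  0.        ,   0.        ,   1.        ]]), 'R': array([[ 0.75830856,  0.65188978,  0.00279868],
       [ 0.41694061, -0.48169557, -0.77079822],
       [-0.50112738,  0.58566978, -0.6370732 ]]), 't': array([-0.45019233, -0.20561958,  1.38955908])}
top {'intrinsics': array([[410.19660011,   0.        , 276.89726685],
       [  0.        , 410.19660011, 207.39397497],
       [  0.        ,   0.        ,   1.        ]]), 'R': array([[ 2.42235396e-02, -9.99704443e-01,  2.06065797e-03],
       [-9.94061788e-01, -2.43054485e-02, -1.06067938e-01],
       [ 1.06086674e-01,  5.20919562e-04, -9.94356750e-01]]), 't': array([-0.06287094,  0.59716414,  0.88406833])}
{'clock': 0.1, 'joints': array([-1.33813442,  0.4777099 ,  0.02234918,  1.55638537, -0.01149985,
        1.10927189, -0.08309901]), 'qvel': array([-0.00046346, -0.00034286, -0.00057576, -0.00370214,  0.00175492,
        0.00011275, -0.00122709]), 'tau': array([ 3.93833499e-03, -5.97758925e+01,  1.61354821e+00, -2.81955171e+01,
        1.29009364e-02,  5.02801646e-03,  2.84422401e-05]), 'tcp_pos': array([0.22549742, 0.63594591, 0.40381403]), 'orientation': array([-5.32631534e-01, -3.09595105e+00,  2.57393020e-03]), 'contact_force': array([-0.83699071,  0.05955807, -0.83018941]), 'moment': array([-0.00464914,  0.01850825,  0.00499616]), 'grip_width': 0.08555223408695176}
```

View pics/scene0.png

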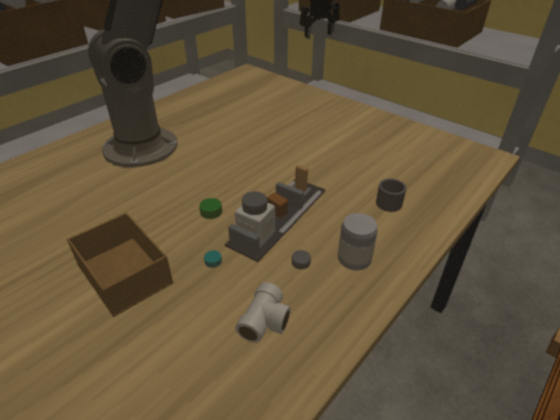

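View pics/top0.png

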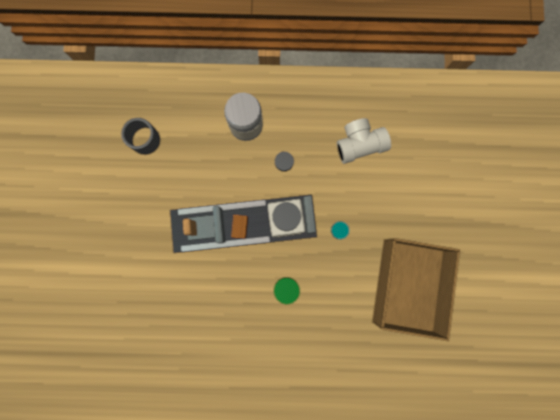

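The scene shows the clamp with the jar at top-view px (287,217), the offcut at (239,227), the handle at (189,227) and the bin at (417,288). Things that could be taken for the cap, in the top view: the grey cap on the jar (287,217), a small grey disc (284,161), a teal disc (340,230) and a green disc (287,290). By the description it is the larger grey one, on the jar. I'll check that in a close crop.

```bash
cat > h.py <<'E'
import numpy as np, cv2
from bench import readout, grab_frame, camera_model, r
def ray(n,u,v):
    c=camera_model(n);K=c["intrinsics"];R=c["R"];t=c["t"]
    return -R.T@t, R.T@np.linalg.inv(K)@np.array([u,v,1.])
def onz(n,u,v,z):
    o,d=ray(n,u,v); return o+d*(z-o[2])/d[2]
def proj(n,X):
    c=camera_model(n);p=c["intrinsics"]@(c["R"]@np.asarray(X)+c["t"]);return p[:2]/p[2]
E
python3 - <<'E'
import cv2
f=cv2.imread('pics/top0.png')[180:270,160:330]
cv2.imwrite('pics/topc.png',cv2.resize(f,None,fx=4.6,fy=4.6,interpolation=cv2.INTER_CUBIC))
f=cv2.imread('pics/scene0.png')[155:265,215:340]
cv2.imwrite('pics/scenec.png',cv2.resize(f,None,fx=5,fy=5,interpolation=cv2.INTER_CUBIC))
E
```

```text
(no output)
```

View pics/topc.png

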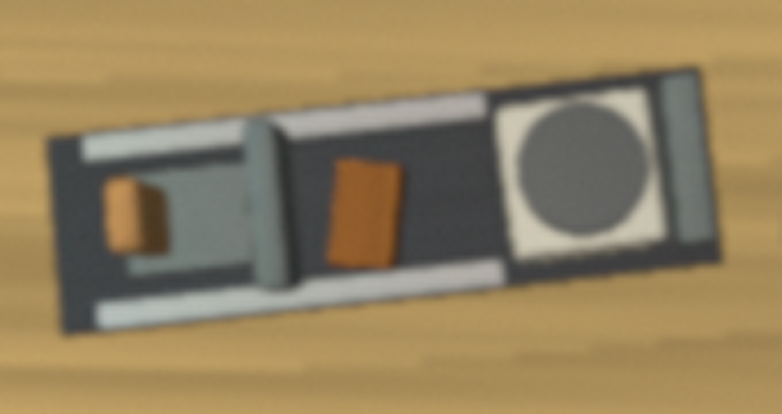

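View pics/scenec.png

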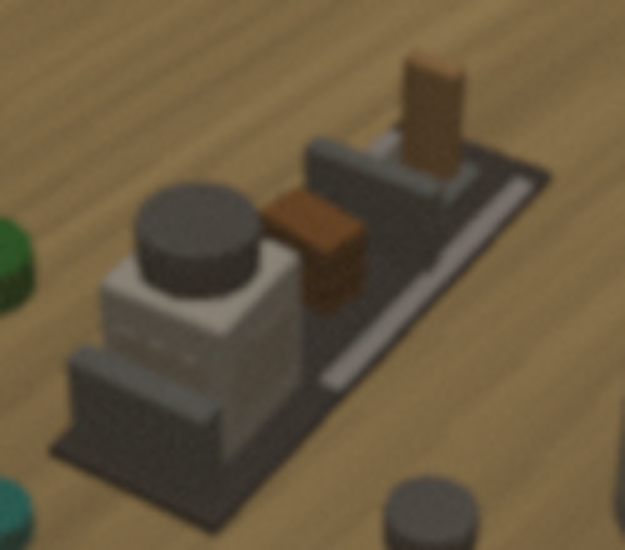

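The crop shows the large grey cap sitting on the white jar, which confirms the choice. The plate corners, the offcut and the handle are all clear, so I'll measure them.

```bash
python3 - <<'E'
from h import *
np.set_printoptions(precision=4,suppress=True)
q=lambda u,v:((u+.5)/4.6-.5+160,(v+.5)/4.6-.5+180)
P=[onz("top",*q(*p),.008)[:2] for p in [(48,138),(700,68),(720,260),(65,333)]]
P=np.array(P);print("plate",P)
print("len",np.linalg.norm(P[0]-P[1]),np.linalg.norm(P[3]-P[2]),np.linalg.norm(P[0]-P[3]),np.linalg.norm(P[1]-P[2]))
yd=(P[0]-P[1])+(P[3]-P[2]);yd/=np.linalg.norm(yd); xd=np.array([yd[1],-yd[0]])
fix=(P[1]+P[2])/2; org=P.mean(0)-yd*0.105
print("yaxis",yd,"xaxis",xd,"yaw",np.arctan2(xd[1],xd[0]),"org",org)
loc=lambda w:np.array([(w[:2]-org)@xd,(w[:2]-org)@yd])
f=cv2.imread('pics/top0.png').astype(int);hsv=cv2.cvtColor(f.astype(np.uint8),cv2.COLOR_BGR2HSV)
# cap: grey circle
cw=onz("top",*q(583,167),.008+.1005+.013);print("cap",cw,loc(cw))
print("cap diam",np.linalg.norm(onz("top",*q(517,167),.1215)-onz("top",*q(649,167),.1215)))
J=np.array([onz("top",*q(*p),.093)[:2] for p in [(496,108),(645,88),(666,237),(517,259)]]);print("jar",J.mean(0),loc(J.mean(0)),np.linalg.norm(J[0]-J[1]),np.linalg.norm(J[1]-J[2]), [np.degrees(np.arctan2(*(J[a]-J[b])[::-1])) for a,b in((0,1),(3,2))])
O=np.array([onz("top",*q(*p),.053)[:2] for p in [(336,158),(403,164),(393,268),(328,262)]]);print("off",O,O.mean(0),loc(O.mean(0)),[np.linalg.norm(O[i]-O[i-1]) for i in range(4)],"yaw long",np.arctan2(*(O[0]-O[3])[::-1]),np.arctan2(*(O[1]-O[2])[::-1]))
H=np.array([onz("top",*q(*p),.093)[:2] for p in [(104,178),(138,177),(139,250),(108,252)]]);print("handle",H.mean(0),loc(H.mean(0)),[np.linalg.norm(H[i]-H[i-1]) for i in range(4)])
B=np.array([onz("top",*p,.085)[:2] for p in [(388,239),(459,250),(448,339),(373,323)]]);print("bin",B,B.mean(0),[np.linalg.norm(B[i]-B[i-1]) for i in range(4)])
for n,p,z in[("tin",(243,110),.11),("coup",(139,133),.06),("tee",(363,143),.04)]: print(n,onz("top",*p,z))
E
python3 - <<'E'
import cv2
f=cv2.imread('pics/top0.png')[225:350,360:475]
cv2.imwrite('pics/binc.png',cv2.resize(f,None,fx=4.6,fy=4.6,interpolation=cv2.INTER_CUBIC))
E
```

```text
plate [[ 0.59    0.196 ]
 [ 0.6331 -0.1278]
 [ 0.5375 -0.1391]
 [ 0.4938  0.1827]]
len 0.3266754002043922 0.32476015526778196 0.09707951458311859 0.09622742268932973
yaxis [-0.1332  0.9911] xaxis [0.9911 0.1332] yaw 0.13362182393657307 org [ 0.5776 -0.0761]
cap [ 0.5722 -0.0678  0.1215] [-0.0042  0.009 ]
cap diam 0.0576410746364456
jar [ 0.5721 -0.0676] [-0.0043  0.0092] 0.06821735431637725 0.06819460513021634 [np.float64(99.10089302278172), np.float64(99.7788030096817)]
off [[0.5795 0.0476]
 [0.5775 0.0158]
 [0.5283 0.019 ]
 [0.5304 0.0496]] [0.5539 0.033 ] [-0.0089  0.1113] [np.float64(0.0492232818505757), np.float64(0.0318484747311595), np.float64(0.04927983249749698), np.float64(0.030725515706246917)] yaw long -0.04084567537692203 -0.0636650655969304
handle [0.5483 0.1386] [-0.0004  0.2167] [np.float64(0.033452990756796155), np.float64(0.015333798448820957), np.float64(0.03292855964633072), np.float64(0.013934824630674554)]
bin [[ 0.5322 -0.2817]
 [ 0.513  -0.4294]
 [ 0.3322 -0.4029]
 [ 0.3603 -0.2503]] [ 0.4344 -0.3411] [np.float64(0.17475830399827202), np.float64(0.14895801093355013), np.float64(0.182738568019735), np.float64(0.1551758616698752)]
tin [0.7935 0.0276 0.11  ]
coup [0.753  0.2596 0.06  ]
tee [ 0.7481 -0.2386  0.04  ]
```

View pics/binc.png

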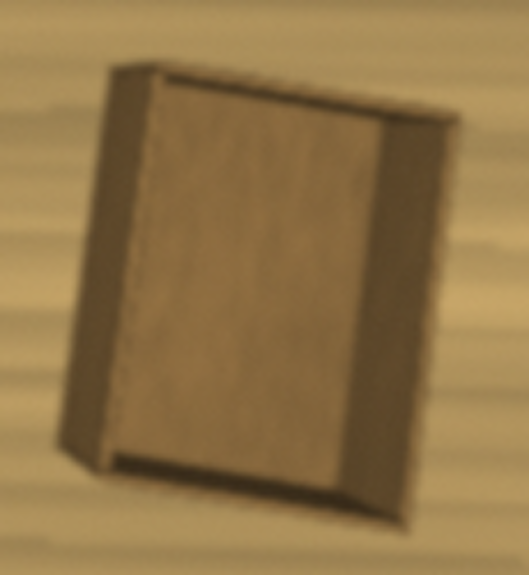

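Run:
```python
from h import *
np.set_printoptions(precision=4,suppress=True)
q=lambda u,v:((u+.5)/4.6-.5+360,(v+.5)/4.6-.5+225)
B=np.array([onz("top",*q(*p),.085)[:2] for p in [(157,62),(462,115),(408,530),(100,475)]]);print("bin",B,B.mean(0),[np.linalg.norm(B[i]-B[i-1]) for i in range(4)])
# cross-check in scene view: predicted pixels
for n,X in dict(off=[.5539,.033,.053],handle=[.5483,.1386,.093],cap=[.5722,-.0678,.1215],bin=[*B.mean(0),.005]).items(): print(n,proj("scene",X),(proj("scene",X)-[215,155]+.5)*5-.5)
```

```text
bin [[ 0.5344 -0.2937]
 [ 0.5138 -0.4316]
 [ 0.3305 -0.4035]
 [ 0.351  -0.2673]] [ 0.4324 -0.349 ] [np.float64(0.18528499766905615), np.float64(0.13943845752514328), np.float64(0.18543328918312932), np.float64(0.13769563084886272)]
off [276.6302 197.6569] [310.1511 215.2847]
handle [301.1445 166.3912] [432.7226  58.9561]
cap [253.7961 197.7365] [195.9804 215.6825]
bin [124.6233 271.6339] [-449.8837  585.1696]
```

apply_moves(deltas=[{"xyz": [0.0164,-0.03,0],"turn": -0.064},{"xyz": [0.0164,-0.03,0],"turn": -0.064},{"xyz": [0.0164,-0.03,0],"turn": -0.064},{"xyz": [0.0164,-0.03,0],"turn": -0.064},{"xyz": [0.0164,-0.03,0],"turn": -0.064},{"xyz": [0.0164,-0.03,0],"turn": -0.064},{"xyz": [0.0164,-0.03,0],"turn": -0.064},{"xyz": [0.0164,-0.03,0],"turn": -0.064},{"xyz": [0.0164,-0.03,0],"turn": -0.064},{"xyz": [0.0164,-0.03,0],"turn": -0.064}])

```text
clock: 0.93
tcp_pos: [0.39, 0.3345, 0.4045]
orientation: [-1.484, -2.769, 0.001]
contact_force: [0.7, 0.4, 0.9]
grip_width: 0.0851
```

The sizes and the cross-check in the second view agree. Continuing to a point above the offcut.

apply_moves(deltas=[{"xyz": [0.0164,-0.03,0],"turn": -0.064},{"xyz": [0.0164,-0.03,0],"turn": -0.064},{"xyz": [0.0164,-0.03,0],"turn": -0.064},{"xyz": [0.0164,-0.03,0],"turn": -0.064},{"xyz": [0.0164,-0.03,0],"turn": -0.064},{"xyz": [0.0164,-0.03,-0.01],"turn": -0.064},{"xyz": [0.0164,-0.03,-0.01],"turn": -0.064},{"xyz": [0.0164,-0.03,-0.01],"turn": -0.064},{"xyz": [0.0164,-0.03,-0.01],"turn": -0.064},{"xyz": [0.0164,-0.031,-0.01],"turn": -0.064},{"xyz": [0,0,0],"turn": 0}])

```text
clock: 1.85
tcp_pos: [0.5547, 0.0283, 0.3533]
orientation: [2.287, 2.15, -0.006]
contact_force: [0.3, 0.1, -0.2]
grip_width: 0.0855
```

Run:
```python
from h import *
from scipy.spatial.transform import Rotation as Ro
s=readout.get_obs(); print(s["tcp_pos"],s["joints"],Ro.from_rotvec(s["orientation"]).as_matrix()[:,1:])
```

```text
[0.5547282  0.02826156 0.35328286] [-0.5770168   0.36927491  0.51997152  1.92340044 -0.22366895  0.90737615
 -0.009098  ] [[ 9.98088005e-01 -5.26645931e-04]
 [-6.18084121e-02 -4.71019980e-03]
 [-2.34511650e-04 -9.99988768e-01]]
```

apply_moves(deltas=[{"xyz": [0,0.002,-0.025],"turn": 0},{"xyz": [-0.001,0.003,-0.025],"turn": 0},{"xyz": [0,0,-0.025],"turn": 0},{"xyz": [0,0,-0.025],"turn": 0},{"xyz": [0,0,-0.025],"turn": 0},{"xyz": [0,0,-0.02],"turn": 0},{"xyz": [0,0,-0.015],"turn": 0},{"xyz": [0,0,0],"turn": 0},{"xyz": [0,0,0],"turn": 0}])

```text
clock: 2.6
tcp_pos: [0.5523, 0.0402, 0.1942]
orientation: [-2.275, -2.165, 0.003]
contact_force: [-0.1, -0.0, 0.4]
grip_width: 0.0856
```

apply_moves(deltas=[{"xyz": [0,0,0],"turn": 0},{"xyz": [0,0,0],"turn": 0},{"xyz": [0,0,0],"turn": 0},{"xyz": [0,0,0],"turn": 0},{"xyz": [0,0,0],"turn": 0},{"xyz": [0,0,0],"turn": 0},{"xyz": [0,0,0],"turn": 0},{"xyz": [0,0,0],"turn": 0}], claw=1, squeeze=40)

```text
clock: 3.27
tcp_pos: [0.5532, 0.0403, 0.196]
orientation: [2.276, 2.165, 0.003]
contact_force: [-1.0, 0.8, 5.3]
grip_width: 0.0494
```

Gripped at 49 mm opening, as expected. Lifting.

apply_moves(deltas=[{"xyz": [0,0,0.02],"turn": 0},{"xyz": [0,0,0.03],"turn": 0},{"xyz": [0,0,0.03],"turn": 0},{"xyz": [0,0,0.03],"turn": 0},{"xyz": [0,0,0.03],"turn": 0},{"xyz": [0,0,0.03],"turn": 0},{"xyz": [0,0,0.02],"turn": 0},{"xyz": [0,0,0],"turn": 0}])

```text
clock: 3.93
tcp_pos: [0.5538, 0.0398, 0.3897]
orientation: [2.274, 2.162, 0.012]
contact_force: [1.1, -0.6, -0.8]
grip_width: 0.0493
```

Run:
```python
from h import *
f=grab_frame("scene")[:,:,::-1]; cv2.imwrite("pics/s1.png",f)
print(readout.get_obs()["grip_width"],readout.get_obs()["tcp_pos"])
```

```text
0.04948442804573586 [0.55314131 0.04000946 0.38732855]
```

View pics/s1.png

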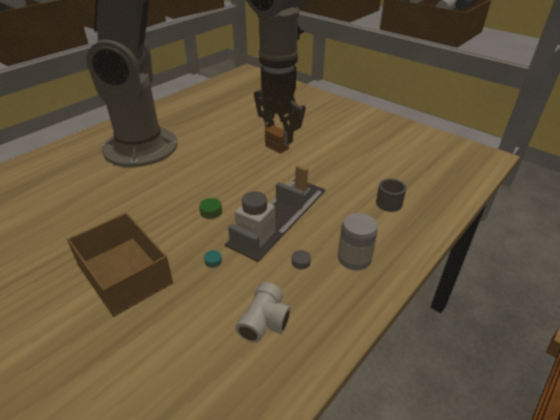

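The offcut is held at px (277,138) and the rest of the scene is undisturbed. Carrying it to the bin.

apply_moves(deltas=[{"xyz": [-0.01,-0.0324,0],"turn": -0.0075},{"xyz": [-0.01,-0.0324,0],"turn": -0.0075},{"xyz": [-0.01,-0.0324,0],"turn": -0.0075},{"xyz": [-0.01,-0.0324,0],"turn": -0.0075},{"xyz": [-0.01,-0.0324,0],"turn": -0.0075},{"xyz": [-0.01,-0.0324,0],"turn": -0.0075},{"xyz": [-0.01,-0.0324,0],"turn": -0.0075},{"xyz": [-0.01,-0.0324,0],"turn": -0.0075},{"xyz": [-0.01,-0.0324,0],"turn": -0.0075},{"xyz": [-0.01,-0.0324,0],"turn": -0.0075},{"xyz": [-0.01,-0.0324,0],"turn": -0.0075},{"xyz": [-0.01,-0.0324,0],"turn": -0.0075}])

```text
clock: 4.98
tcp_pos: [0.4315, -0.3496, 0.3834]
orientation: [-2.37, -2.059, 0.001]
contact_force: [0.7, 0.2, -0.7]
grip_width: 0.0494
```

apply_moves(deltas=[{"xyz": [0,0,0],"turn": 0},{"xyz": [0,0,-0.03],"turn": 0},{"xyz": [0,0,-0.03],"turn": 0},{"xyz": [0,0,-0.03],"turn": 0},{"xyz": [0,0,-0.03],"turn": 0},{"xyz": [0,0,-0.02],"turn": 0},{"xyz": [0,0,0],"turn": 0},{"xyz": [0,0,0],"turn": 0}])

```text
clock: 5.65
tcp_pos: [0.4319, -0.3481, 0.2435]
orientation: [-2.369, -2.058, 0.002]
contact_force: [-0.7, -0.7, -1.3]
grip_width: 0.0494
```

apply_moves(deltas=[{"xyz": [0,0,-0.015],"turn": 0},{"xyz": [0,0,-0.015],"turn": 0},{"xyz": [0,0,0],"turn": 0}])

```text
clock: 5.9
tcp_pos: [0.4325, -0.3482, 0.2142]
orientation: [-2.37, -2.06, 0.0]
contact_force: [-0.3, -0.2, -1.1]
grip_width: 0.0493
```

apply_moves(deltas=[{"xyz": [0,0,0],"turn": 0},{"xyz": [0,0,0],"turn": 0},{"xyz": [0,0,0],"turn": 0},{"xyz": [0,0,0],"turn": 0},{"xyz": [0,0,0],"turn": 0},{"xyz": [0,0,0.03],"turn": 0},{"xyz": [0,0,0.03],"turn": 0},{"xyz": [0,0,0.03],"turn": 0},{"xyz": [0,0,0.03],"turn": 0},{"xyz": [0,0,0.03],"turn": 0},{"xyz": [0,0,0],"turn": 0}], claw=-1)

```text
clock: 6.82
tcp_pos: [0.4335, -0.3504, 0.3705]
orientation: [2.366, 2.054, 0.005]
contact_force: [0.8, 0.0, 0.1]
grip_width: 0.0856
```

Run:
```python
from h import *
f=grab_frame("scene")[:,:,::-1]; cv2.imwrite("pics/s2.png",f)
print(readout.get_obs()["grip_width"],readout.get_obs()["tcp_pos"])
```

```text
0.0855015683297549 [ 0.43317373 -0.34953797  0.36795595]
```

View pics/s2.png

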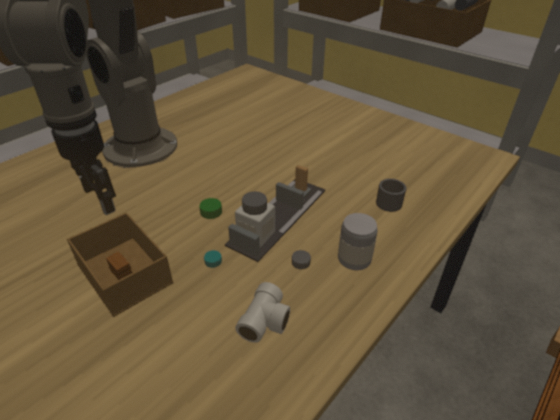

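The offcut lies in the bin at px (118,264). Next I close the fingers and go behind the handle.

apply_moves(deltas=[{"xyz": [0.0068,0.0338,0],"turn": 0.017},{"xyz": [0.0068,0.0338,0],"turn": 0.017},{"xyz": [0.0068,0.0338,0],"turn": 0.017},{"xyz": [0.0068,0.0338,0],"turn": 0.017},{"xyz": [0.0068,0.0338,0],"turn": 0.017},{"xyz": [0.0068,0.0338,0],"turn": 0.017},{"xyz": [0.0068,0.0338,0],"turn": 0.017},{"xyz": [0.0068,0.0338,0],"turn": 0.017},{"xyz": [0.0068,0.0338,0],"turn": 0.017},{"xyz": [0.0068,0.0338,0],"turn": 0.017},{"xyz": [0.0068,0.0338,0],"turn": 0.017},{"xyz": [0.0068,0.0338,0],"turn": 0.017}], claw=1)

```text
clock: 7.87
tcp_pos: [0.5138, 0.0587, 0.3639]
orientation: [-2.148, -2.292, 0.002]
contact_force: [0.9, -0.2, 0.6]
grip_width: 0.0004
```

apply_moves(deltas=[{"xyz": [0.0068,0.0338,0],"turn": 0.017},{"xyz": [0.0068,0.0338,0],"turn": 0.017},{"xyz": [0.0068,0.0338,0],"turn": 0.017},{"xyz": [0.0068,0.0338,0],"turn": 0.017},{"xyz": [0,0,0],"turn": 0},{"xyz": [0,0,0],"turn": 0}])

```text
clock: 8.37
tcp_pos: [0.5409, 0.1947, 0.3633]
orientation: [-2.064, -2.367, 0.003]
contact_force: [-0.9, -0.8, -0.1]
grip_width: 0.0002
```

Run:
```python
from h import *
from scipy.spatial.transform import Rotation as Ro
s=readout.get_obs(); print(s["tcp_pos"],s["joints"],s["grip_width"],Ro.from_rotvec(s["orientation"]).as_matrix()[:,1:])
```

```text
[0.54087611 0.19470802 0.36330852] [-0.81005133  0.38029614  0.45492451  1.86591373 -0.20310344  0.94271077
 -0.12646929] 0.00020324279398420392 [[ 9.90695247e-01 -1.76605515e-03]
 [ 1.36086658e-01 -5.89014781e-04]
 [-1.82978267e-03 -9.99998267e-01]]
```

apply_moves(deltas=[{"xyz": [0,0,-0.03],"turn": 0},{"xyz": [0,0,-0.03],"turn": 0},{"xyz": [0,0,-0.03],"turn": 0},{"xyz": [0,0,-0.03],"turn": 0},{"xyz": [0,0,-0.015],"turn": 0},{"xyz": [0,0,0],"turn": 0},{"xyz": [0,0,0],"turn": 0}])

```text
clock: 8.95
tcp_pos: [0.5411, 0.1906, 0.229]
orientation: [-2.072, -2.361, 0.004]
contact_force: [-0.3, -0.1, 0.8]
grip_width: -0.0002
```

apply_moves(deltas=[{"xyz": [0.0013,-0.01,0],"turn": 0},{"xyz": [0.0013,-0.01,0],"turn": 0},{"xyz": [0.0013,-0.01,0],"turn": 0},{"xyz": [0.0013,-0.01,0],"turn": 0},{"xyz": [0.0013,-0.01,0],"turn": 0},{"xyz": [0.0013,-0.01,0],"turn": 0}])

```text
clock: 9.45
tcp_pos: [0.5493, 0.135, 0.2311]
orientation: [-2.065, -2.364, -0.008]
contact_force: [-3.2, 12.4, 4.4]
grip_width: -0.0004
```

apply_moves(deltas=[{"xyz": [0.0013,-0.01,0],"turn": 0},{"xyz": [0.0013,-0.01,0],"turn": 0},{"xyz": [0.0013,-0.01,0],"turn": 0},{"xyz": [0.0013,-0.01,0],"turn": 0},{"xyz": [0.0013,-0.01,0],"turn": 0},{"xyz": [0.0013,-0.01,0],"turn": 0},{"xyz": [0.0007,-0.005,0],"turn": 0}])

```text
clock: 10.03
tcp_pos: [0.5581, 0.069, 0.2311]
orientation: [-2.067, -2.363, -0.008]
contact_force: [-1.6, 12.0, 5.5]
grip_width: -0.0
```

apply_moves(deltas=[{"xyz": [0.0007,-0.005,0],"turn": 0},{"xyz": [0.0007,-0.005,0],"turn": 0}])

```text
clock: 10.2
tcp_pos: [0.5594, 0.0599, 0.2311]
orientation: [-2.065, -2.364, -0.008]
contact_force: [-2.0, 12.3, 5.6]
grip_width: -0.0002
```

apply_moves(deltas=[{"xyz": [0.0004,-0.003,0],"turn": 0},{"xyz": [0.0004,-0.003,0],"turn": 0}])

```text
clock: 10.37
tcp_pos: [0.5602, 0.0539, 0.2311]
orientation: [-2.065, -2.364, -0.008]
contact_force: [-2.7, 12.5, 6.1]
grip_width: 0.0001
```

apply_moves(deltas=[{"xyz": [0.0004,-0.003,0],"turn": 0},{"xyz": [0.0004,-0.003,0],"turn": 0}])

```text
clock: 10.53
tcp_pos: [0.5609, 0.0494, 0.2311]
orientation: [-2.063, -2.364, -0.009]
contact_force: [-4.1, 18.1, 6.8]
grip_width: 0.0002
```

apply_moves(deltas=[{"xyz": [0.0003,-0.002,0],"turn": 0},{"xyz": [0.0003,-0.002,0],"turn": 0}])

```text
clock: 10.7
tcp_pos: [0.5613, 0.0461, 0.2311]
orientation: [-2.061, -2.364, -0.01]
contact_force: [-3.5, 19.2, 7.2]
grip_width: -0.0001
```

apply_moves(deltas=[{"xyz": [0.0003,-0.002,0],"turn": 0},{"xyz": [0,0,0],"turn": 0}])

```text
clock: 10.87
tcp_pos: [0.5616, 0.044, 0.2311]
orientation: [-2.061, -2.364, -0.01]
contact_force: [-4.4, 16.9, 8.2]
grip_width: -0.0002
```

The extra force means the jar is now sliding along with the jaw. I'll push on until it hits a hard stop.

apply_moves(deltas=[{"xyz": [0.0003,-0.002,0],"turn": 0},{"xyz": [0,0,0],"turn": 0}])

```text
clock: 11.03
tcp_pos: [0.5618, 0.0436, 0.2311]
orientation: [-2.058, -2.364, -0.011]
contact_force: [-5.3, 21.4, 9.3]
grip_width: 0.0004
```

apply_moves(deltas=[{"xyz": [0.0003,-0.002,0],"turn": 0},{"xyz": [0,0,0],"turn": 0}])

```text
clock: 11.2
tcp_pos: [0.5619, 0.0432, 0.2311]
orientation: [-2.055, -2.364, -0.013]
contact_force: [-5.7, 25.3, 10.3]
grip_width: -0.0002
```

apply_moves(deltas=[{"xyz": [0.0003,-0.002,0],"turn": 0},{"xyz": [0,0,0],"turn": 0}])

```text
clock: 11.37
tcp_pos: [0.562, 0.0429, 0.2311]
orientation: [-2.052, -2.364, -0.014]
contact_force: [-7.3, 30.7, 12.2]
grip_width: -0.0005
```

The TCP has stopped at y≈0.043 while the force keeps rising. I predicted 0.045 for snug. I'll back off upward and look.

apply_moves(deltas=[{"xyz": [0,-0.001,0],"turn": 0},{"xyz": [0,0,0],"turn": 0},{"xyz": [0,0,0],"turn": 0},{"xyz": [-0.0015,0.011,0],"turn": 0},{"xyz": [-0.0015,0.011,0],"turn": 0},{"xyz": [-0.002,0.015,0.02],"turn": 0},{"xyz": [0,0.01,0.04],"turn": 0},{"xyz": [0,0.01,0.04],"turn": 0},{"xyz": [-0.01,0.03,0.02],"turn": 0},{"xyz": [-0.01,0.035,0.01],"turn": 0},{"xyz": [-0.01,0.035,0],"turn": 0},{"xyz": [0,0.03,0],"turn": 0}], claw=-1)

```text
clock: 12.37
tcp_pos: [0.5261, 0.2199, 0.3612]
orientation: [-2.07, -2.362, -0.002]
contact_force: [-0.0, -0.6, -0.2]
grip_width: 0.0854
```

Run:
```python
from h import *
f=grab_frame("top")[:,:,::-1]; cv2.imwrite("pics/t3.png",f)
cv2.imwrite("pics/t3c.png",cv2.resize(f[180:270,160:330],None,fx=4.6,fy=4.6,interpolation=cv2.INTER_CUBIC))
print(readout.get_obs()["grip_width"],readout.get_obs()["tcp_pos"])
```

```text
0.0855877913299344 [0.52583155 0.22698398 0.36055395]
```

View pics/t3c.png

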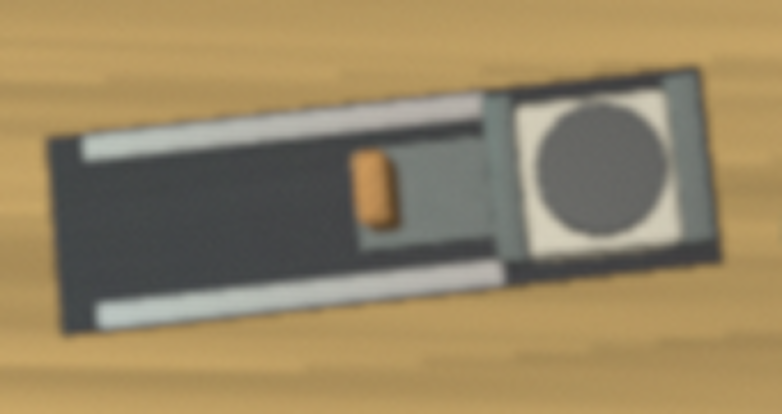

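The jar sits between both jaws, with the cap centre at crop px (601,169). Next I work out the cap position and the jaw travel.

Run:
```python
from h import *
np.set_printoptions(precision=4,suppress=True)
q=lambda u,v:((u+.5)/4.6-.5+160,(v+.5)/4.6-.5+180)
org=np.array([.5776,-.0761]);yd=np.array([-.1332,.9911]);xd=np.array([.9911,.1332])
loc=lambda w:np.array([(w[:2]-org)@xd,(w[:2]-org)@yd])
f=cv2.imread("pics/t3.png");g=cv2.cvtColor(f,cv2.COLOR_BGR2HSV)
m=((g[...,2]>40)&(g[...,2]<110)&(g[...,1]<60)).astype(np.uint8)
w=((g[...,2]>140)&(g[...,1]<50)).astype(np.uint8); 
c=onz("top",*q(601,169),.1215);print("cap",c,loc(c))
J=np.array([onz("top",*q(*p),.093)[:2] for p in [(514,104),(665,92),(682,243),(528,259)]]);print("jar",J.mean(0),loc(J.mean(0)))
a=onz("top",*q(120,214),.093);b=onz("top",*q(371,189),.093);print("handle",loc(a),loc(b),loc(a)-loc(b))
sub=cv2.resize(f[195:240,260:320],None,fx=6,fy=6,interpolation=cv2.INTER_CUBIC)
C=cv2.HoughCircles(cv2.medianBlur(cv2.cvtColor(sub,cv2.COLOR_BGR2GRAY),5),cv2.HOUGH_GRADIENT,1,200,param1=100,param2=15,minRadius=70,maxRadius=100)
for u,v,rr in C[0]: X=onz("top",(u+.5)/6-.5+260,(v+.5)/6-.5+195,.1215);print("hough",X,loc(X),rr)
print(readout.get_obs()["joints"])
```

```text
cap [ 0.5715 -0.0756  0.1215] [-0.006   0.0013]
jar [ 0.5716 -0.0749] [-0.0058  0.002 ]
handle [-0.0003  0.2177] [-0.0014  0.1042] [0.0011 0.1135]Traceback (most recent call last):
  File "<stdin>", line 14, in <module>
TypeError: 'NoneType' object is not subscriptable
```

The handle has travelled to clamp y = 0.104 (0.103 is snug) and the jar is centred at about 0.0015, so it's snug. Moving to the cap.

apply_moves(deltas=[{"xyz": [0.0046,-0.0302,0],"turn": -0.0634},{"xyz": [0.0046,-0.0302,0],"turn": -0.0634},{"xyz": [0.0046,-0.0302,0],"turn": -0.0634},{"xyz": [0.0046,-0.0302,0],"turn": -0.0634},{"xyz": [0.0046,-0.0302,0],"turn": -0.0634},{"xyz": [0.0046,-0.0302,0],"turn": -0.0634},{"xyz": [0.0046,-0.0302,0],"turn": -0.0634},{"xyz": [0.0046,-0.0302,0],"turn": -0.0634},{"xyz": [0.0046,-0.0302,0],"turn": -0.0634},{"xyz": [0.0046,-0.0302,0],"turn": -0.0634},{"xyz": [0,0,0],"turn": 0},{"xyz": [0,0,0],"turn": 0}])

```text
clock: 13.42
tcp_pos: [0.5726, -0.0865, 0.36]
orientation: [2.707, 1.591, -0.001]
contact_force: [0.2, 0.8, 0.4]
grip_width: 0.0854
```

Run:
```python
from h import *
from scipy.spatial.transform import Rotation as Ro
s=readout.get_obs(); print(s["tcp_pos"],s["joints"],Ro.from_rotvec(s["orientation"]).as_matrix()[:,1:])
f=grab_frame("scene")[:,:,::-1]; 
cv2.imwrite("pics/s4.png",cv2.resize(f[60:280,160:400],None,fx=2.5,fy=2.5,interpolation=cv2.INTER_CUBIC))
```

```text
[ 0.57261589 -0.08654038  0.36002402] [-0.44853377  0.42367691  0.64103788  1.86810924 -0.3055806   0.94909461
 -0.17759544] [[ 8.73705067e-01 -4.02554541e-05]
 [-4.86455617e-01 -1.35313098e-03]
 [ 6.23067340e-04 -9.99999084e-01]]
```

View pics/s4.png

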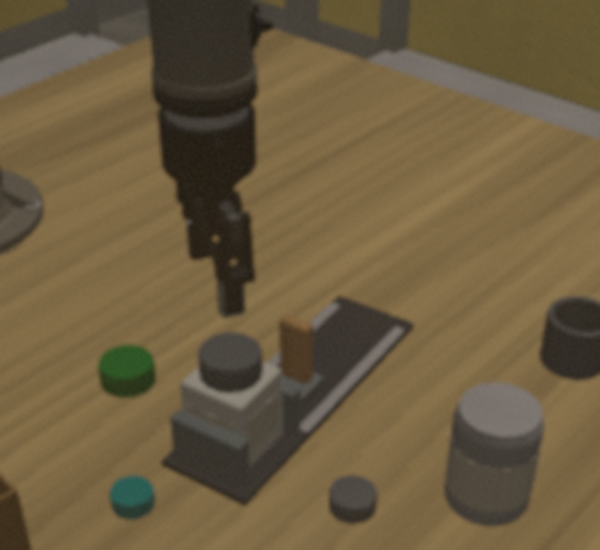

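The gripper is above the jar, but TCP y is 11 mm too far. I'll correct that and descend part of the way.

apply_moves(deltas=[{"xyz": [-0.001,0.011,0],"turn": 0},{"xyz": [0,0,-0.015],"turn": 0},{"xyz": [0,0,-0.015],"turn": 0},{"xyz": [0,0,-0.01],"turn": 0},{"xyz": [0,0,0],"turn": 0},{"xyz": [0,0,0],"turn": 0},{"xyz": [0,0,0],"turn": 0}])

```text
clock: 14.05
tcp_pos: [0.5728, -0.0714, 0.3203]
orientation: [2.703, 1.601, 0.001]
contact_force: [0.1, -0.1, 0.2]
grip_width: 0.0855
```

apply_moves(deltas=[{"xyz": [-0.001,-0.004,0],"turn": 0},{"xyz": [0,0,-0.015],"turn": 0},{"xyz": [0,0,-0.015],"turn": 0},{"xyz": [0,0,-0.01],"turn": 0},{"xyz": [0,0,-0.006],"turn": 0},{"xyz": [0,0,0],"turn": 0},{"xyz": [0,0,0],"turn": 0}])

```text
clock: 14.63
tcp_pos: [0.5716, -0.076, 0.2739]
orientation: [2.704, 1.6, -0.0]
contact_force: [0.7, -0.6, -0.0]
grip_width: 0.0852
```

Run:
```python
from h import *
s=readout.get_obs(); print(s["tcp_pos"],s["contact_force"])
f=grab_frame("scene")[:,:,::-1]; 
cv2.imwrite("pics/s5.png",cv2.resize(f[140:260,200:330],None,fx=4.5,fy=4.5,interpolation=cv2.INTER_CUBIC))
```

```text
[ 0.57164029 -0.07603221  0.27394082] [ 0.66095204 -0.55871776 -0.03198652]
```

View pics/s5.png

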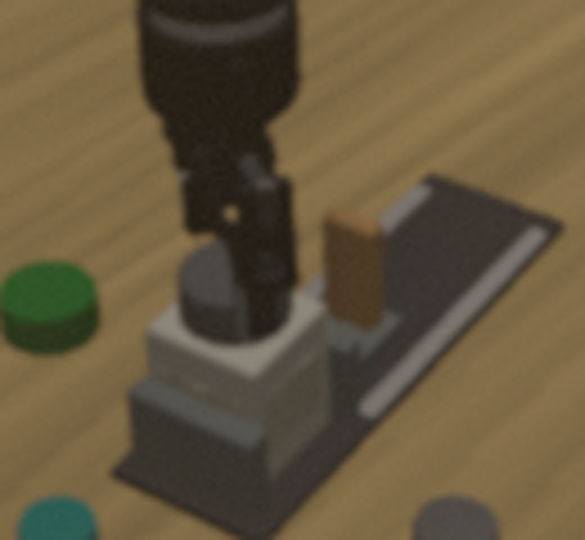

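The fingers straddle the cap. I'll lower 4 mm, then grip firmly.

apply_moves(deltas=[{"xyz": [0,0,-0.004],"turn": 0},{"xyz": [0,0,0],"turn": 0}])

```text
clock: 14.85
tcp_pos: [0.5716, -0.0758, 0.2698]
orientation: [2.703, 1.6, 0.001]
contact_force: [-0.8, 0.3, 0.7]
grip_width: 0.0854
```

apply_moves(deltas=[{"xyz": [0,0,0],"turn": 0},{"xyz": [0,0,0],"turn": 0},{"xyz": [0,0,0],"turn": 0},{"xyz": [0,0,0],"turn": 0},{"xyz": [0,0,0],"turn": 0},{"xyz": [0,0,0],"turn": 0},{"xyz": [0,0,0],"turn": 0},{"xyz": [0,0,0],"turn": 0}], claw=1, squeeze=90)

```text
clock: 15.52
tcp_pos: [0.5729, -0.0767, 0.2714]
orientation: [2.701, 1.597, 0.006]
contact_force: [1.3, -1.1, 6.9]
grip_width: 0.0559
```

Run:
```python
from h import *
s=readout.get_obs(); print({k:s[k] for k in("tcp_pos","contact_force","moment","grip_width","orientation")})
```

```text
{'tcp_pos': array([ 0.5728714 , -0.07668388,  0.27138489]), 'contact_force': array([ 1.3397957 , -1.09501975,  6.91903435]), 'moment': array([-0.40019604, -0.38166644, -0.04480185]), 'grip_width': 0.055865738156800716, 'orientation': array([2.70122533, 1.59729933, 0.0057689 ])}
```

apply_moves(deltas=[{"xyz": [0,0,0],"turn": 0.05},{"xyz": [0,0,0],"turn": 0.05},{"xyz": [0,0,0],"turn": 0.05},{"xyz": [0,0,0],"turn": 0.05},{"xyz": [0,0,0],"turn": 0.05},{"xyz": [0,0,0],"turn": 0.05}])

```text
clock: 16.02
tcp_pos: [0.5728, -0.0767, 0.2714]
orientation: [2.432, 1.984, 0.006]
contact_force: [0.2, -1.4, 7.6]
grip_width: 0.0559
```

```bash
cat > st.py <<'E'
from h import *
from scipy.spatial.transform import Rotation as Ro
s=readout.get_obs(); m=Ro.from_rotvec(s["orientation"]).as_matrix();print({k:s[k].round(3) for k in("tcp_pos","contact_force","moment","joints")},s["grip_width"],"yaw",np.arctan2(m[1,1],m[0,1]))
f=grab_frame("scene")[:,:,::-1]; import sys
cv2.imwrite(sys.argv[1],cv2.resize(f[140:260,200:330],None,fx=4.5,fy=4.5,interpolation=cv2.INTER_CUBIC))
E
python3 st.py pics/s6.png
```

```text
{'tcp_pos': array([ 0.573, -0.077,  0.271]), 'contact_force': array([ 0.224, -1.375,  7.625]), 'moment': array([-0.14 , -0.351, -0.602]), 'joints': array([-0.342,  0.52 ,  0.483,  1.932, -0.34 ,  0.765,  0.132])} 0.055893838340811096 yaw -0.20230444170424083
```

View pics/s6.png

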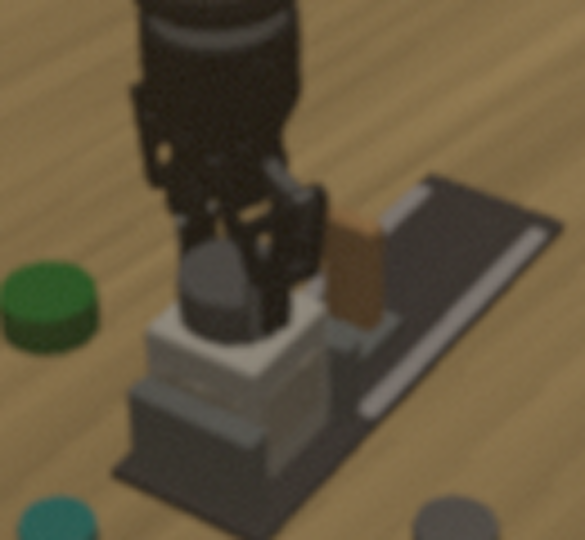

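The moment opposing the turn is 0.6 N·m, the jar has not turned with the cap, and the grip is steady. Continuing the turn.

apply_moves(deltas=[{"xyz": [0,0,0],"turn": 0.06},{"xyz": [0,0,0],"turn": 0.06},{"xyz": [0,0,0],"turn": 0.06},{"xyz": [0,0,0],"turn": 0.06},{"xyz": [0,0,0],"turn": 0.06},{"xyz": [0,0,0],"turn": 0.06},{"xyz": [0,0,0],"turn": 0.06},{"xyz": [0,0,0],"turn": 0.06},{"xyz": [0,0,0],"turn": 0.06},{"xyz": [0,0,0],"turn": 0.06}])

```text
clock: 16.9
tcp_pos: [0.5728, -0.0765, 0.2714]
orientation: [1.733, 2.615, 0.003]
contact_force: [1.2, -0.4, 6.9]
grip_width: 0.056
```

```bash
python3 st.py pics/s7.png
```

```text
{'tcp_pos': array([ 0.573, -0.076,  0.271]), 'contact_force': array([ 1.172, -0.393,  6.933]), 'moment': array([-0.206, -0.233, -0.016]), 'joints': array([-0.225,  0.495,  0.325,  1.924, -0.224,  0.752,  0.627])} 0.05604216533567087 yaw 0.4001310851212281
```

apply_moves(deltas=[{"xyz": [0,0,0],"turn": 0.05},{"xyz": [0,0,0],"turn": 0.05},{"xyz": [0,0,0],"turn": 0.05},{"xyz": [0,0,0],"turn": 0.05},{"xyz": [0,0,0],"turn": 0.05},{"xyz": [0,0,0],"turn": 0}])

```text
clock: 17.45
tcp_pos: [0.5728, -0.0764, 0.2714]
orientation: [1.394, 2.811, 0.003]
contact_force: [0.7, -0.6, 8.0]
grip_width: 0.0562
```

apply_moves(deltas=[{"xyz": [0,0,0.002],"turn": 0},{"xyz": [0,0,0.002],"turn": 0},{"xyz": [0,0,0],"turn": 0}])

```text
clock: 17.7
tcp_pos: [0.5718, -0.0759, 0.2742]
orientation: [1.398, 2.812, 0.001]
contact_force: [3.2, -0.1, 0.3]
grip_width: 0.0559
```

```bash
python3 st.py pics/s8.png
```

```text
{'tcp_pos': array([ 0.572, -0.076,  0.274]), 'contact_force': array([ 3.165, -0.105,  0.29 ]), 'moment': array([-0.182, -0.437, -0.027]), 'joints': array([-0.179,  0.484,  0.263,  1.92 , -0.176,  0.758,  0.831])} 0.055934134579422354 yaw 0.6477327372205306
```

View pics/s8.png

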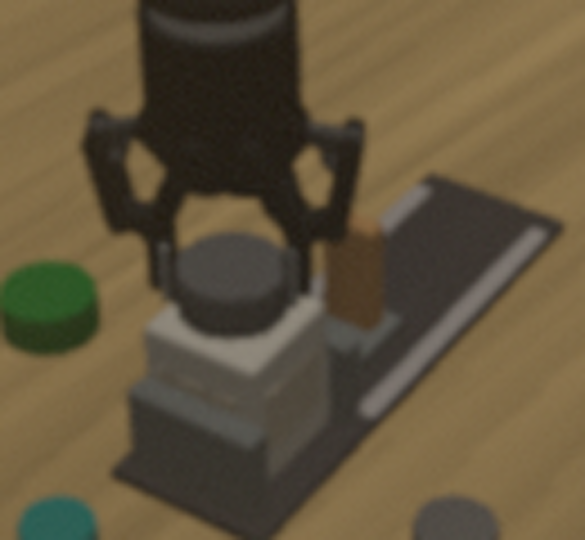

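The cap has risen 3 mm without resistance and the gripper has turned it 1.15 rad. Lifting in two stages.

apply_moves(deltas=[{"xyz": [0,0,0.003],"turn": 0},{"xyz": [0,0,0.003],"turn": 0},{"xyz": [0,0,0.003],"turn": 0},{"xyz": [0,0,0],"turn": 0}])

```text
clock: 18.08
tcp_pos: [0.5716, -0.0759, 0.2833]
orientation: [1.399, 2.812, 0.0]
contact_force: [2.6, -2.0, -0.5]
grip_width: 0.056
```

apply_moves(deltas=[{"xyz": [0,0,0.004],"turn": 0},{"xyz": [0,0,0.004],"turn": 0},{"xyz": [0,0,0.004],"turn": 0},{"xyz": [0,0,0.004],"turn": 0},{"xyz": [0,0,0.004],"turn": 0},{"xyz": [0,0,0.004],"turn": 0},{"xyz": [0,0,0.004],"turn": 0},{"xyz": [0,0,0],"turn": 0},{"xyz": [0,0,0],"turn": 0},{"xyz": [0,0,0],"turn": 0}])

```text
clock: 18.92
tcp_pos: [0.5714, -0.0757, 0.3106]
orientation: [-1.398, -2.813, 0.0]
contact_force: [-0.2, 0.8, -0.6]
grip_width: 0.0561
```

```bash
python3 st.py pics/s9.png
python3 - <<'E'
from h import *
cv2.imwrite("pics/t9.png",grab_frame("top")[:,:,::-1])
E
```

```text
{'tcp_pos': array([ 0.571, -0.076,  0.311]), 'contact_force': array([-0.167,  0.752, -0.6  ]), 'moment': array([-0.046, -0.003,  0.016]), 'joints': array([-0.193,  0.433,  0.278,  1.898, -0.156,  0.832,  0.815])} 0.05606504430905328 yaw 0.6480657032982049
```

View pics/s9.png

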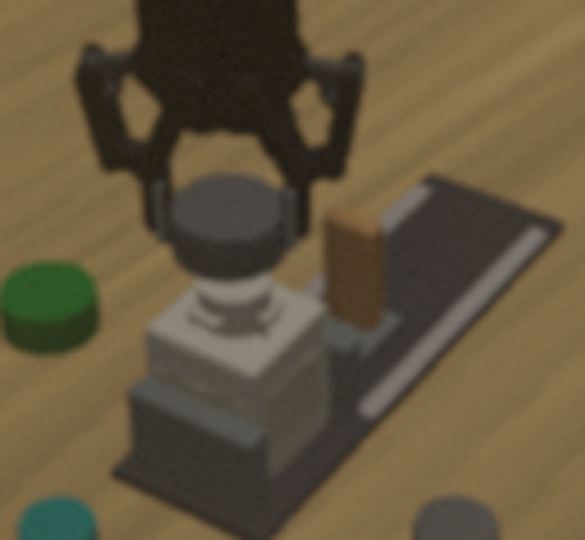

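View pics/t9.png

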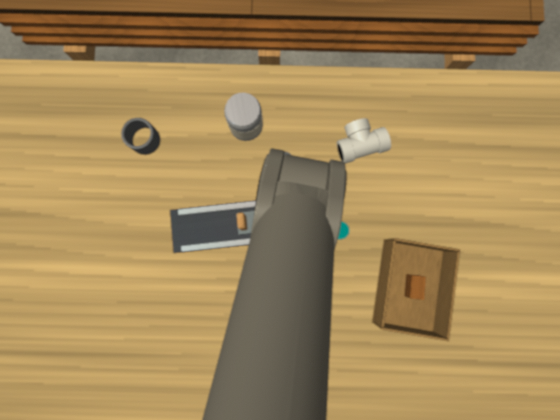

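The cap is held level at crop px (228,225), about 39 mm up and clear of the bare neck at (232,305). The jar stands in the clamp. In the top view the offcut is in the bin at (416,287), and the tee, tin and coupling have not moved. Handing in.

```bash
python3 -c "
from bench import r
print(r.hand_in())"
```

```text
the job is handed in; nothing more can be done
None
```

The job is done and handed in after about 19 s of the 72 s; no verdict was reported.

- **Offcut:** I dropped it in the scrap bin, and both views show it lying there.
- **Jaw:** I pushed the handle with closed fingers until it hit a hard stop. The force rose from about 12 N to about 31 N. The handle ended at clamp y = 0.104 m, against 0.103 m for snug.
- **Cap:** I turned it 1.15 rad anticlockwise, and the moment on the gripper fell from 0.6 N·m to about zero. I then lifted it straight up about 39 mm, and it came off with almost no resistance.
- **Last pictures:** The cap was held level above the bare neck and the jar was standing in the clamp. The tee, tin and coupling were where they started.

**Checks that disagreed:**
- The gripper opening on the cap read 56 mm, against a nominal 59 mm. It held steady from grip to hand-in, so I took it as rib or pad compression.
- The handle first measured 11 mm nearer the fixed jaw than fully open would put it, so the jaw probably started partly closed. It made no difference to the push.

**Not checked:** I took the cap's turn from the gripper's yaw, since I could not see the cap itself rotate. Any slip in the grip would make its true angle smaller than 1.15 rad.

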